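# Unclamp the valve blocks and start the sealant cure timer

## Task

The valve blocks in the holding fixture have been sealed and now have to cure. Lift the red ratchet pawl clear so that it stays up, draw the toothed bar back by its black handle as far as it goes to free the blocks, and stand every block upright on the floor of the blue tray. Then push the bar fully home and lower the pawl back onto it, ready for the next batch, and last of all wind the timer's brass key clockwise, in several partial turns, as far as it will go. Leave the jar, the screwdriver and the inspection scope alone.

Things in the scene. Friction and masses are not known exactly. Their poses are not given: they have to be found in the camera images.
- fixture: Steel holding fixture, fixed; dark base plate 10 mm thick. Origin: on the bench under the middle of the row of blocks; x points across the row away from the robot, y along the row. Blocks stand on the plate at x 0, y -66, -22, 22 or 66 mm, between a grey fence (x 31 to 45, top z 30 mm) and the jaw. Two blue cheeks (x -130 to -95, |y| 11 to 22, top z 54 mm) guide the bar and carry the pawl.
- bar (a joint): Toothed bar with handle (-x end) and steel and yellow jaw (+x end: 176 mm along the row, top z 30 mm; its toe laps 6 mm over the blocks' feet and holds them down). 0 = clamped; grows as it is drawn along fixture -x (towards the robot); stop at 0.042 m. Friction 4 N, stays where left. With the pawl down a tooth catches after 2 mm.
- bar_handle (a point): Grip point of the bar's black crossbar handle, 60 mm above the bench, moving with the bar. The handle is a slab 12 mm thick (fixture x), 64 mm wide (fixture y), z 26 to 76 mm. At the start it is at fixture x = -171 mm, 35 mm clear of the blue cheeks.
- pawl (a joint): Red ratchet pawl above the bar, hinged parallel to the fixture's y. 0 = down, its tooth between the bar's teeth; grows as the tab on its +x (jaw-side) end is raised, swinging up and back towards the robot; stop at 1.2 rad. Its tooth is well clear of the bar from 0.5 rad; lift it to about 0.9 rad. A stiff pin (0.07 N m) holds it where it is left.
- pawl_pivot (a point): Centre of the pawl's hinge pin (fixture x = -120 mm, z = 48 mm). The pawl turns about this point and the fixture's y axis.
- pawl_tab (a point): Grip point on the pawl's upstanding red tab, moving with the pawl: with the pawl down 53.5 mm towards fixture +x from the pivot and 27 mm above it. The tab is 10 mm thick (fixture y), 17 mm wide, its top 15 mm above this point; 25 mm below it begins the pawl arm, 16 mm thick. Pinched across fixture y it can turn between the pads while the hand follows the arc.
- tray: Loose blue plastic tray, 250 (its x) x 160 (its y) x 35 mm high, walls and floor 5 mm thick, 0.9 kg. Origin: centre of its underside; z up. Standing blocks fit two by two with room for the fingers, for example at x = +-55 mm, y = +-36 mm.
- timer: Grey clockwork timer box, 90 x 90 x 60 mm high, fixed to the bench; white dial on its top. Origin: centre of its underside.
- key (a joint): Brass winding key on top of the timer. Turns clockwise seen from above, grows as it is wound; starts at 0 to 0.6, stop at 5.2 rad (fully wound). Takes 0.10 N m, rising to 0.15 at the stop, and stays where it is let go. At 0 the blade lies along the timer's x, red end to +x; at value q the red end has turned by -q about vertical.
- key_grip (a point): Grip point in the key's blade, on its axis, 90 mm above the bench. The blade is 44 mm long, 10 mm thick, z from 72 to 102 mm above the bench; a round stem joins it to the box top at 60 mm.
- jar: Bystander: jar with a black lid, 60 mm wide, 85 mm high, origin at its underside. Leave alone.
- driver: Bystander: blue-handled screwdriver lying on the bench. Leave alone.
- scope: Bystander: black inspection scope with a small screen on a round foot, 90 mm wide, 172 mm high, origin at its underside. Leave alone.
- block1: Loose aluminium valve block, 0.25 kg: body 44 (its x) x 34 (y) x 56 mm (z), with a foot flange 60 (x) x 34 (y) x 8 mm at the bottom. Origin: centre of its underside; z up when standing. In the fixture its x is the fixture's x. Grip it across its x faces (44 mm) above the fence and jaw. May be absent.
- block1_center (a point): Middle of block1, 28 mm above its underside along its z.
- block2: Loose aluminium valve block, 0.25 kg: body 44 (its x) x 34 (y) x 56 mm (z), with a foot flange 60 (x) x 34 (y) x 8 mm at the bottom. Origin: centre of its underside; z up when standing. In the fixture its x is the fixture's x. Grip it across its x faces (44 mm) above the fence and jaw. May be absent.
- block2_center (a point): Middle of block2, 28 mm above its underside along its z.
- block3: Loose aluminium valve block, 0.25 kg: body 44 (its x) x 34 (y) x 56 mm (z), with a foot flange 60 (x) x 34 (y) x 8 mm at the bottom. Origin: centre of its underside; z up when standing. In the fixture its x is the fixture's x. Grip it across its x faces (44 mm) above the fence and jaw. May be absent.
- block3_center (a point): Middle of block3, 28 mm above its underside along its z.
- block4: Loose aluminium valve block, 0.25 kg: body 44 (its x) x 34 (y) x 56 mm (z), with a foot flange 60 (x) x 34 (y) x 8 mm at the bottom. Origin: centre of its underside; z up when standing. In the fixture its x is the fixture's x. Grip it across its x faces (44 mm) above the fence and jaw. May be absent.
- block4_center (a point): Middle of block4, 28 mm above its underside along its z.
Not all that is in view belongs to the job. Leave any orange look-alike of the block4 alone.

How it is judged:
By the outcome, as a careful person would: the job done as asked, in the order asked, and still so for the second after the job is handed in, with the robot touching nothing.
Of block1, block2, block3, block4 only 2 to 4 are there at a start; the rules pass over those that are not, and their reading is None.
At some moment in a run one of tray may be knocked a few centimetres aside while the robot is not near it.
Once in a run the grip may slacken for a moment while it holds something.
It also fails if it takes over 210 s, if anything falls off the work surface, if the arm or the gripper's body presses on something with over 40 N, if the wrist force passes 120 N, or if a joint passes its speed limit or range.

## Robot

A 6-joint arm with a two-finger parallel gripper is mounted at the origin on the work surface. World frame = base frame: x ahead of the robot, y to its left, z up, the work surface at z = 0. Lengths are in m, angles in rad, forces in N, time in s.
With the tool pointing down it reaches from about 0.275 to 0.825 m from the base axis. Payload 4.9 kg.
Tool frame: the origin (TCP) lies at the very end of the fingers, on their centre line; the grasp point (between the pads) lies 19 mm behind it (robot.tcp_to_grasp is the distance from the TCP to the grasp point, in m); z points along the fingers, y is the line along which they close (so a half turn about z gives the same grasp; the last joint's range is limited). The gripper opens to 85 mm and grips with 20 to 120 N. Pads are 22 mm wide; open, the fingers measure 114 mm over their backs; the gripper's body (76 mm by 85 mm) begins 54 mm behind the grasp point. The pads swing forward as they close: fully open they stand 13 mm farther back than shut.
Start: joints at [-1.239, 0.326, -0.193, 1.052, 0, 1.437], TCP at [0.247, -0.491, 0.231] pointing down, gripper open.
Joint ranges: [-2.65, 2.65], [-0.97, 1.79], [-1.3, 1.35], [-1.93, 2.1], [-1.47, 1.37], [-3.14, 3.14]. Speed limits (rad/s): [2.57, 2.57, 3.14, 3.14, 3.14, 3.14].

## Interface

Orientations are given as [roll, pitch, yaw] about the fixed x, y, z axes, in that order (R = Rz(yaw) Ry(pitch) Rx(roll)).
In Python, from workcell import robot gives the robot as it stands.
- The arm moves only by the tool drive_tool, never from a script. Its argument "rows" is a list of rows, each a list of 3 entries, a list of its own where there are three numbers: the closure, from -1 (fully open) to 1 (shut), so that 0 is half open, then the shift along the tool's x, y, z in mm, then the turn, a rotation vector about the tool's x, y, z in rad. A call has exactly 8 rows; each row shifts and turns the commanded pose from where the row before left it, along the tool's axes as they then stand; what a row does not reach is not made up. A row lasts 1/10 s, in which the tool goes at most 50 mm and 8.59 degrees, less where a joint would pass 70% of its speed; a pose out of reach is approached as far as the arm can. A call is refused whole if a number of a shift passes 50 or a number of a turn 0.15, either way. A call with a gripper value outside its range is refused whole. The fingers move at their own pace and stop on an object; the grip force is fixed at half the most. Time passes only in rows, so rows that do not move let the fingers close, or fill a call up. It gives the time, the measured TCP pose, the force, the opening and the grip force at its end, in the units of the state.
- robot.get_obs(): the state, without advancing time (a new reading comes with each control period).
- robot.snapshot(name): name is "scene" or "top"; returns the picture (384x512x3 uint8, blue, green, red); there is no depth.
- robot.camera_info(name): a dict with "fx", "fy", "cx", "cy" (pixels), "k1" (the pictures are not rectified: a ray, as slopes to the right and down, at radius r is drawn at 1 + k1 r^2 times it, then the intrinsics apply), "view" (4x4, takes a point from world to camera coordinates). Camera axes: x right, y up, looking along -z (the intrinsics and any distortion apply to the point x, -y, -z); pixel columns grow to the right and rows downward; lengths in m; the calibration is good to about 2 mm. A picture is of the moment at which its call begins. camera_info takes no time and is no camera call.
- robot.sign_off(): hands the job in; it is judged then, once.
The state is a dict: "time_s": time; "qpos": joint angles; "qd": joint speeds; "effort": joint torques, N m; "ee_pos": TCP position; "tcp_rot": TCP orientation; "wrist_force": force on the tool from outside, world axes, zero at the start; "ft_torque": the same for the moment, N m; "width": finger opening in m; "gripper_force": force on a finger pad.
Only numpy, scipy, OpenCV 4.12 (cv2) and the standard library are available. Lean on these libraries where they do the work, as an engineer would, in place of code of your own. Each camera call takes 0.05 s, during which the arm holds its last target. There are 200 camera calls.

## Working session

There is one attempt and no reset: what is moved stays moved. The work goes in short steps, Python scripts to look and compute and a tool call to move; the robot and the scene stay as the last step left them, time stands still between calls to the robot, and variables do not carry over. Pictures are saved under pics/ and viewed, at most 14 in all, crops included, and the job is handed in when it is done.

Besides the shell and the picture viewer there is one more tool, called after ">>>" as name([rows], argument=value, ...), one row to a line, values as JSON. drive_tool: Moves the arm, as the interface text tells. Its arguments: {"type":"object","properties":{"rows":{"type":"array","items":{"type":"array"}}},"required":["rows"]}

```bash
mkdir -p pics; ls; python3 - <<'E'
from workcell import robot
import cv2
for n in("scene","top"):
    im=robot.snapshot(n); cv2.imwrite(f"pics/{n}0.png",cv2.resize(im,(800,600),interpolation=cv2.INTER_CUBIC)); cv2.imwrite(f"pics/{n}0raw.png",im)
    print(robot.camera_info(n))
print(robot.get_obs())
E
```

```text
pics
{'fx': 425.30757999295935, 'fy': 425.30757999295935, 'cx': 250.09619191023654, 'cy': 191.48978334691483, 'k1': -0.10542705109549443, 'view': array([[ 6.59767126e-01,  7.51469994e-01, -4.32733774e-04,
        -3.85412546e-01],
       [-6.27323947e-01,  5.51087640e-01,  5.50242745e-01,
         3.53670009e-01],
       [ 4.13729387e-01, -3.62760610e-01,  8.35004631e-01,
        -1.41141181e+00],
       [ 0.00000000e+00,  0.00000000e+00,  0.00000000e+00,
         1.00000000e+00]])}
{'fx': 357.3026881408309, 'fy': 357.3026881408309, 'cx': 255.54151514942654, 'cy': 192.125798721907, 'k1': -0.06278910738854512, 'view': array([[ 0.02752028, -0.99958493, -0.00852017, -0.03200132],
       [ 0.99769925,  0.02693808,  0.06221365, -0.64512983],
       [-0.06195831, -0.01021271,  0.99802649, -1.00309146],
       [ 0.        ,  0.        ,  0.        ,  1.        ]])}
{'time_s': 0.1, 'qpos': array([-1.23917788e+00,  3.26874908e-01, -1.93436456e-01,  1.05199382e+00,
        1.67407430e-05,  1.43665498e+00]), 'qd': array([-0.00153978, -0.0030396 ,  0.00222682, -0.00058518, -0.00112162,
       -0.00130868]), 'effort': array([ 2.01653529e-03, -4.44238150e+01,  2.63038659e+01,  7.83403142e-03,
       -3.59948615e-05,  6.45758561e-06]), 'ee_pos': array([ 0.2468881 , -0.49092331,  0.23059533]), 'tcp_rot': array([-3.14009959e+00, -2.18384127e-04,  4.65759617e-01]), 'wrist_force': array([-0.89387723, -0.54896792,  0.01965109]), 'ft_torque': array([ 0.03600665, -0.01664847,  0.0264461 ]), 'gripper_force': 0.0, 'width': 0.08520963072283559}
```

View pics/scene0.png

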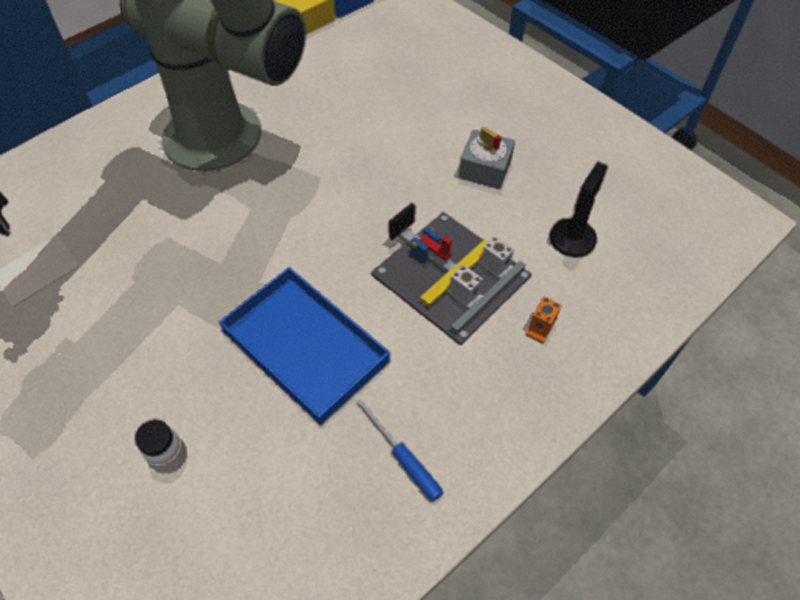

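View pics/top0.png

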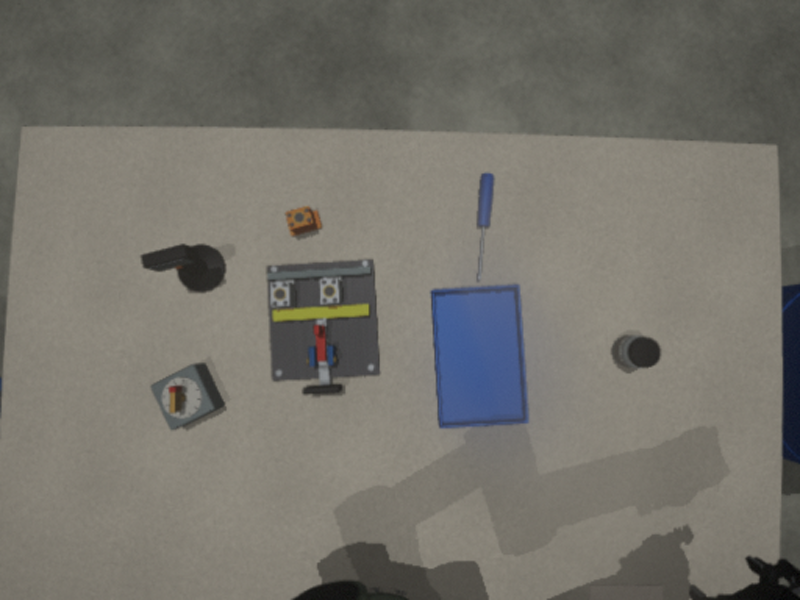

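Top picture: the fixture is around (322,320), with two aluminium blocks at (281,293) and (330,291). The orange look-alike at (303,220) is outside the fixture, so I leave it. The tray is at (480,355), the timer at (188,397), the jar at (640,350) and the scope at (200,265). Next I take enlarged crops.

```bash
python3 - <<'E'
import cv2
im=cv2.imread("pics/top0raw.png")
c=im[155:275,85:245]; cv2.imwrite("pics/c1.png",cv2.resize(c,(800,600),interpolation=cv2.INTER_CUBIC))
im=cv2.imread("pics/scene0raw.png")
c=im[75:225,225:385]; cv2.imwrite("pics/c2.png",cv2.resize(c,(640,600),interpolation=cv2.INTER_CUBIC))
E
cat > h.py <<'E'
import numpy as np, cv2
from workcell import robot
def K(n):
    c=robot.camera_info(n); M=np.array([[c['fx'],0,c['cx']],[0,c['fy'],c['cy']],[0,0,1]]); return M,np.array([c['k1'],0,0,0.]),np.diag([1,-1,-1,1])@c['view']
def ray(n,uv):
    M,d,V=K(n); p=cv2.undistortPointsIter(np.array([[uv]],float),M,d,None,None,(3,50,1e-10))[0,0]
    R,t=V[:3,:3],V[:3,3]; return -R.T@t, R.T@np.array([p[0],p[1],1])
def at(n,uv,z):
    o,d=ray(n,uv); return (o+d*(z-o[2])/d[2])[:2]
def proj(n,P):
    M,d,V=K(n); return cv2.projectPoints(np.array(P,float).reshape(-1,1,3),cv2.Rodrigues(V[:3,:3])[0],V[:3,3],M,d)[0][:,0]
E
```

```text
(no output)
```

View pics/c1.png

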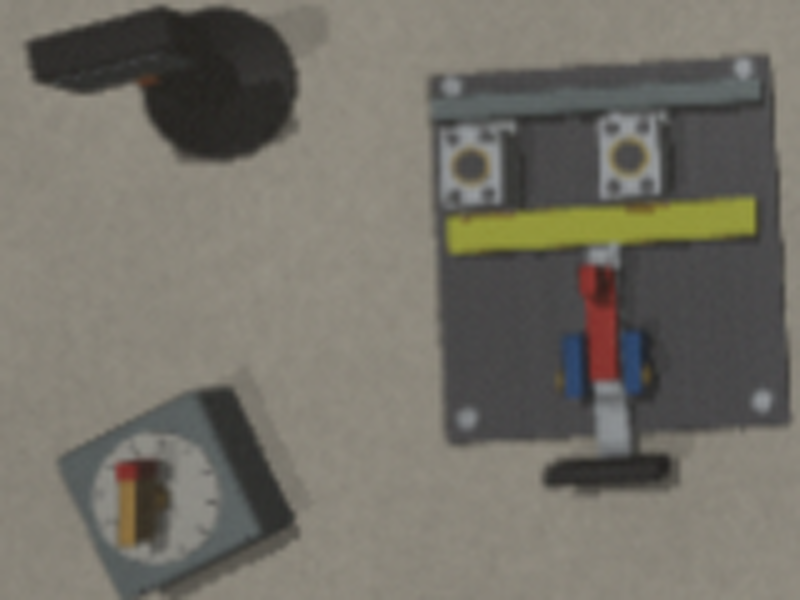

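View pics/c2.png

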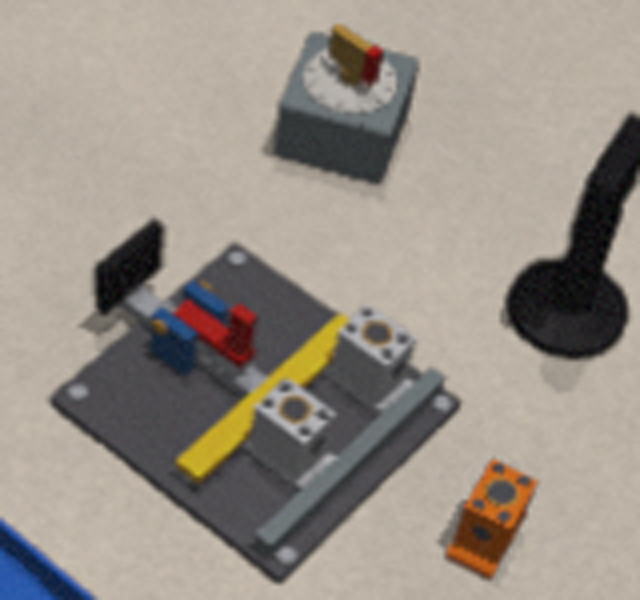

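```bash
cat > fit.py <<'E'
from h import *
from scipy.optimize import least_squares
def c1(u,v): return "top",85+(u+.5)/5-.5,155+(v+.5)/5-.5
def c2(u,v): return "scene",225+(u+.5)/4-.5,75+(v+.5)/4-.5
def t0(u,v): return "top",(u+.5)*.64-.5,(v+.5)*.64-.5
def s0(u,v): return "scene",(u+.5)*.64-.5,(v+.5)*.64-.5
def W(p,P):
    c,s=np.cos(p[2]),np.sin(p[2]); P=np.array(P,float); return np.array([p[0]+c*P[0]-s*P[1],p[1]+s*P[0]+c*P[1],P[2]])
def fit(obs,x0,lab):
    f=lambda p:np.concatenate([proj(o[0],W(p,P))[0]-o[1:] for o,P in obs])
    r=least_squares(f,x0,loss='soft_l1',x_scale=[.1,.1,.3]); print(lab,r.x.round(4),np.degrees(r.x[2]).round(2)); print(r.fun.reshape(-1,2).round(1).tolist()); return r.x
E
python3 - <<'E'
from fit import *
F=fit([(c1(471,166),(0,.066,.066)),(c1(629,157),(0,-.022,.066)),(c2(378,333),(0,.066,.066)),(c2(295,408),(0,-.022,.066)),(c2(97,267),(-.165,-.032,.076)),(c2(160,222),(-.165,.032,.076))],[.7,.1,0],"fix")
a=[(.125,.08,.035),(.125,-.08,.035),(-.125,-.08,.035),(-.125,.08,.035)]
fit([(t0(*q),P) for q,P in zip([(431,290),(519,285),(527,423),(439,427)],a)]+[(s0(*q),P) for q,P in zip([(389,353),(321,419),(221,323),(290,270)],[a[0],a[1],a[2],a[3]])],[.6,-.2,0],"tray")
T=fit([(c1(58,462),(.045,.045,.06)),(c1(200,392),(.045,-.045,.06)),(c1(125,600),(-.045,.045,.06)),(c1(262,533),(-.045,-.045,.06)),(c1(131,508),(0,0,.102))],[.55,.3,.45],"timer")
for q in [(133,463),(129,545)]: print(at(*[c1(*q)[0],c1(*q)[1:],.102]))
print("jar",at("top",t0(640,352)[1:],.085),"scope foot",at("top",t0(201,267)[1:],.01))
for n,P in dict(tab=(-.0665,0,.075),tabtop=(-.0665,0,.09),piv=(-.12,0,.048),handle=(-.171,0,.06),jawend=(-.03,.088,.03),fence=(.038,0,.03)).items():
    w=W(F,P); p=proj("top",w)[0]; print(n,w.round(4),((p-[85,155]+.5)*5).round(0))
E
```

```text
fix [0.6521 0.1303 0.0916] 5.25
[[0.1, 1.1], [0.3, 0.8], [-0.3, -0.3], [-0.1, -0.0], [1.6, 1.8], [1.4, 0.4]]
tray [ 0.5507 -0.1615  0.0833] 4.77
[[0.2, -1.2], [0.3, -1.1], [1.1, -0.5], [0.4, 0.4], [2.1, -0.4], [-0.6, -0.6], [-0.9, -0.9], [0.4, -2.4]]
timer [0.4614 0.3633 0.4885] 27.99
[[-0.4, -0.4], [-0.2, -0.7], [-0.2, 1.4], [1.3, 0.5], [-0.1, -0.3]]
[0.48424729 0.3629227 ]
[0.44101468 0.36321587]
jar [ 0.56408489 -0.43116844] scope foot [0.69930317 0.36034466]
tab [0.5859 0.1242 0.075 ] [595. 285.]
tabtop [0.5859 0.1242 0.09  ] [591. 285.]
piv [0.5326 0.1193 0.048 ] [608. 382.]
handle [0.4818 0.1147 0.06  ] [610. 476.]
jawend [0.6142 0.2152 0.03  ] [450. 232.]
fence [0.6899 0.1338 0.03  ] [597. 103.]
```

>>> drive_tool([
  [-1,[36,-25,0],[0,0,0]],
  [-1,[36,-25,0],[0,0,0]],
  [-1,[36,-25,0],[0,0,0]],
  [-1,[36,-25,0],[0,0,0]],
  [-1,[36,-25,0],[0,0,0]],
  [-1,[36,-25,0],[0,0,0]],
  [-1,[36,-25,0],[0,0,0]],
  [-1,[36,-25,0],[0,0,0]],
])

```text
time_s: 0.9
ee_pos: [0.4149, -0.1816, 0.2311]
tcp_rot: [-3.141, 0.0, 0.466]
wrist_force: [1.8, -0.7, -0.3]
width: 0.0856
gripper_force: 0.0
```

>>> drive_tool([
  [-1,[36,-25,0],[0,0,0]],
  [-1,[36,-25,0],[0,0,0]],
  [-1,[36,-25,0],[0,0,0]],
  [-1,[36,-25,0],[0,0,0]],
  [-1,[36,-25,0],[0,0,0]],
  [-1,[36,-25,0],[0,0,0]],
  [-1,[36,-25,0],[0,0,0]],
  [-1,[36,-25,0],[0,0,0]],
])

```text
time_s: 1.7
ee_pos: [0.5823, 0.1264, 0.2309]
tcp_rot: [-3.142, 0.001, 0.466]
wrist_force: [0.9, -1.5, 0.1]
width: 0.0852
gripper_force: 0.0
```

>>> drive_tool([
  [0,[0,0,0],[0,0,-0.149]],
  [0,[0,0,0],[0,0,-0.149]],
  [0,[0,0,0],[0,0,-0.149]],
  [0,[0,0,0],[0,0,-0.149]],
  [0,[0,0,0],[0,0,-0.149]],
  [0,[0,0,0],[0,0,-0.149]],
  [0,[0,0,0],[0,0,-0.149]],
  [0,[0,0,0],[0,0,-0.149]],
])

```text
time_s: 2.5
ee_pos: [0.5816, 0.1246, 0.2307]
tcp_rot: [-3.14, -0.0, 1.664]
wrist_force: [-0.1, -0.4, 0.4]
width: 0.0425
gripper_force: 0.0
```

>>> drive_tool([
  [0,[0,0,0],[0,0,-0.149]],
  [0,[0,0,0],[0,0,-0.149]],
  [0,[0,0,0],[0,0,-0.149]],
  [0,[0,0,0],[0,0,-0.149]],
  [0,[0,0,0],[0,0,-0.149]],
  [0,[0,0,0],[0,0,-0.149]],
  [0,[0,0,0],[0,0,-0.149]],
  [0,[0,0,0],[0,0,-0.149]],
])

```text
time_s: 3.3
ee_pos: [0.5816, 0.1246, 0.2307]
tcp_rot: [-3.141, -0.001, 2.856]
wrist_force: [0.7, 0.9, -0.1]
width: 0.0424
gripper_force: 0.0
```

```bash
cat > go.py <<'E'
from h import *
from scipy.spatial.transform import Rotation as R
def go(xyz,yaw,cur=None):
    o=robot.get_obs(); p,r=(o['ee_pos'],o['tcp_rot']) if cur is None else cur
    A=R.from_euler('xyz',r); B=R.from_euler('xyz',[np.pi,0,yaw])
    print("turn",(A.inv()*B).as_rotvec().round(3),"then shift mm",(B.inv().apply(np.array(xyz)-p)*1e3).round(1))
E
cat > plan.py <<'E'
from fit import W
import numpy as np
F=np.array([.6521,.1303,.0916]); T=[.5507,-.1615,.0833]
E
python3 - <<'E'
from go import *
from plan import *
o=robot.get_obs(); print(o['time_s'],o['ee_pos'],o['tcp_rot'],o['qpos'].round(2))
go(W(F,(-.0665,0,.12)),F[2]+np.pi)
E
```

```text
3.3 [0.58164752 0.12463483 0.23071779] [-3.14119322e+00 -1.08855297e-03  2.85594623e+00] [ 0.09  0.41 -0.07  1.09  0.    0.37]
turn [-0.    -0.001 -0.377] then shift mm [ -4.2  -0.8 110.7]
```

>>> drive_tool([
  [0,[0,0,0],[0,0,-0.13]],
  [0,[0,0,0],[0,0,-0.13]],
  [0,[0,0,0],[0,0,-0.117]],
  [0,[-4,-1,30],[0,0,0]],
  [0,[0,0,40],[0,0,0]],
  [0,[0,0,40],[0,0,0]],
  [0,[0,0,0],[0,0,0]],
  [0,[0,0,0],[0,0,0]],
])

```text
time_s: 4.1
ee_pos: [0.5855, 0.124, 0.1212]
tcp_rot: [3.142, -0.002, -3.056]
wrist_force: [0.6, -0.0, 0.3]
width: 0.0423
gripper_force: 0.0
```

```bash
python3 - <<'E'
from go import *
from plan import *
go(W(F,(-.0665,0,.057)),F[2]+np.pi)
im=robot.snapshot("scene"); c=im[100:220,225:385]; cv2.imwrite("pics/p1.png",cv2.resize(c,(800,600),interpolation=cv2.INTER_CUBIC))
E
```

```text
turn [ 0.    -0.002 -0.006] then shift mm [-0.4  0.2 64.2]
```

View pics/p1.png

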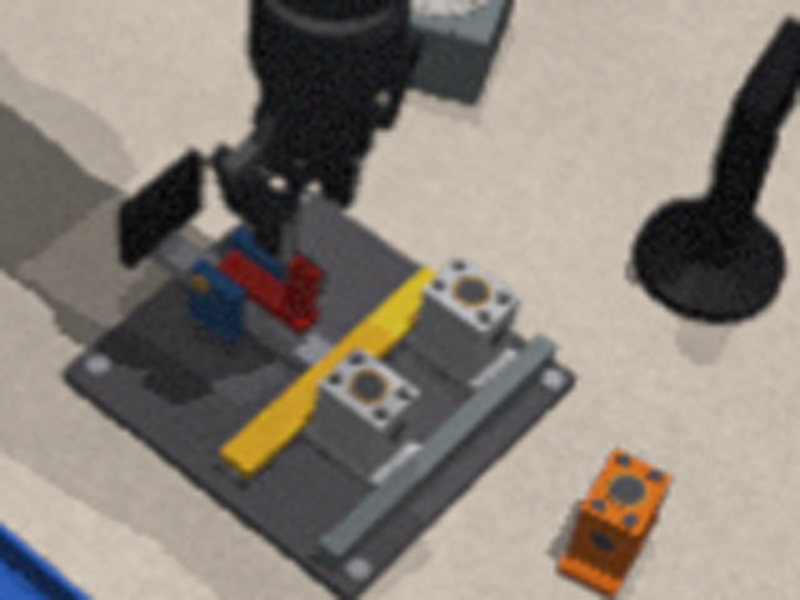

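The fingers at about (280,240) are above the red tab at (305,275), lined up as computed. I descend and close.

>>> drive_tool([
  [0,[0,0,25],[0,0,0]],
  [0,[0,0,25],[0,0,0]],
  [0,[0,0,13],[0,0,0]],
  [0,[0,0,0],[0,0,0]],
  [1,[0,0,0],[0,0,0]],
  [1,[0,0,0],[0,0,0]],
  [1,[0,0,0],[0,0,0]],
  [1,[0,0,0],[0,0,0]],
])

```text
time_s: 4.95
ee_pos: [0.5875, 0.1247, 0.06]
tcp_rot: [3.141, 0.003, -3.056]
wrist_force: [-0.8, 2.1, 6.5]
width: 0.0088
gripper_force: 60.6
```

```bash
python3 - <<'E'
import numpy as np
a=np.hypot(53.5,27);t0=np.arctan2(27,53.5); q=np.linspace(0,.95,9)
x=a*np.cos(t0+q);z=a*np.sin(t0+q); print(np.c_[-np.diff(x),-np.diff(z)].round(1).tolist())
E
```

```text
[[3.6, -6.1], [4.3, -5.7], [4.9, -5.1], [5.5, -4.5], [6.0, -3.8], [6.4, -3.1], [6.7, -2.3], [7.0, -1.5]]
```

>>> drive_tool([
  [1,[3.6,0,-6.1],[0,0,0]],
  [1,[4.3,0,-5.7],[0,0,0]],
  [1,[4.9,0,-5.1],[0,0,0]],
  [1,[5.5,0,-4.5],[0,0,0]],
  [1,[6.0,0,-3.8],[0,0,0]],
  [1,[6.4,0,-3.1],[0,0,0]],
  [1,[6.7,0,-2.3],[0,0,0]],
  [1,[7.0,0,-1.5],[0,0,0]],
])

```text
time_s: 5.75
ee_pos: [0.5448, 0.121, 0.0912]
tcp_rot: [3.14, 0.006, -3.056]
wrist_force: [6.7, 3.9, -6.9]
width: 0.009
gripper_force: 58.3
```

>>> drive_tool([
  [1,[0,0,0],[0,0,0]],
  [1,[0,0,0],[0,0,0]],
  [0.2,[0,0,0],[0,0,0]],
  [0,[0,0,0],[0,0,0]],
  [0,[0,0,0],[0,0,0]],
  [0,[0,0,-20],[0,0,0]],
  [0,[0,0,-40],[0,0,0]],
  [-0.8,[0,0,0],[0,0,0]],
])

```text
time_s: 6.55
ee_pos: [0.5447, 0.1203, 0.1549]
tcp_rot: [-3.141, 0.007, -3.057]
wrist_force: [0.6, 0.1, 0.2]
width: 0.0562
gripper_force: 0.0
```

```bash
python3 - <<'E'
from go import *
from plan import *
print(robot.get_obs()['ee_pos'])
go(W(F,(-.171,0,.15)),F[2]+np.pi)
im=robot.snapshot("scene"); c=im[100:220,225:385]; cv2.imwrite("pics/p2.png",cv2.resize(c,(800,600),interpolation=cv2.INTER_CUBIC))
E
```

```text
[0.54470817 0.12031446 0.15487475]
turn [-0.     0.007 -0.007] then shift mm [63.1  0.1  4.9]
```

View pics/p2.png

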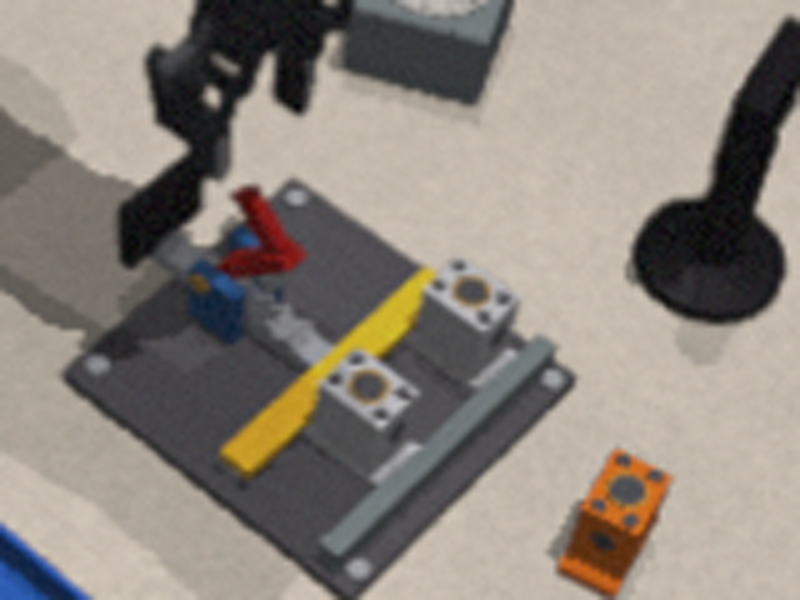

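Pawl is up and stays there: its tab is at (250,195). Next is the handle, pinched across its width so the body stays clear of the pawl.

>>> drive_tool([
  [-1,[30,0,0],[0,0,0]],
  [-1,[33,0,0],[0,-0.007,0]],
  [-1,[0,0,30],[0,0,0]],
  [-1,[0,0,30],[0,0,0]],
  [-1,[0,0,25],[0,0,0]],
  [-1,[0,0,25],[0,0,0]],
  [-1,[0,0,0],[0,0,0]],
  [-1,[0,0,0],[0,0,0]],
])

```text
time_s: 7.4
ee_pos: [0.4788, 0.1147, 0.0399]
tcp_rot: [-3.141, 0.004, -3.057]
wrist_force: [0.6, 0.6, 0.2]
width: 0.0851
gripper_force: 0.0
```

>>> drive_tool([
  [1,[0,0,0],[0,0,0]],
  [1,[0,0,0],[0,0,0]],
  [1,[0,0,0],[0,0,0]],
  [1,[0,0,0],[0,0,0]],
  [1,[0,0,0],[0,0,0]],
  [1,[0,0,0],[0,0,0]],
  [1,[0,0,0],[0,0,0]],
  [1,[0,0,0],[0,0,0]],
])

```text
time_s: 8.2
ee_pos: [0.4808, 0.1154, 0.042]
tcp_rot: [3.141, 0.01, -3.056]
wrist_force: [-1.9, 1.6, 5.7]
width: 0.0629
gripper_force: 65.2
```

Gripped at 63 mm. Now I pull, commanding 48 mm against the 42 mm stop, slowly.

>>> drive_tool([
  [1,[5,0,0],[0,0,0]],
  [1,[6,0,0],[0,0,0]],
  [1,[6,0,0],[0,0,0]],
  [1,[6,0,0],[0,0,0]],
  [1,[6,0,0],[0,0,0]],
  [1,[6,0,0],[0,0,0]],
  [1,[5,0,0],[0,0,0]],
  [1,[2,0,0],[0,0,0]],
])

```text
time_s: 9.0
ee_pos: [0.4405, 0.1118, 0.0419]
tcp_rot: [3.141, 0.013, -3.056]
wrist_force: [3.3, 1.5, 7.6]
width: 0.0629
gripper_force: 67.7
```

>>> drive_tool([
  [1,[1,0,0],[0,0,0]],
  [1,[1,0,0],[0,0,0]],
  [1,[1,0,0],[0,0,0]],
  [1,[0,0,0],[0,0,0]],
  [1,[0,0,0],[0,0,0]],
  [1,[0,0,0],[0,0,0]],
  [1,[0,0,0],[0,0,0]],
  [1,[0,0,0],[0,0,0]],
])

```text
time_s: 9.8
ee_pos: [0.439, 0.1116, 0.0419]
tcp_rot: [3.141, 0.015, -3.056]
wrist_force: [6.9, 2.7, 5.4]
width: 0.0628
gripper_force: 67.0
```

>>> drive_tool([
  [0.2,[-2,0,0],[0,0,0]],
  [-1,[0,0,0],[0,0,0]],
  [-1,[0,0,0],[0,0,0]],
  [-1,[0,0,0],[0,0,0]],
  [-1,[0,0,-40],[0,0,0]],
  [-1,[0,0,-50],[0,0,0]],
  [-1,[0,0,-30],[0,0,0.14]],
  [-1,[0,0,0],[0,0,0.14]],
])

```text
time_s: 10.6
ee_pos: [0.4387, 0.1114, 0.164]
tcp_rot: [3.138, 0.013, 2.941]
wrist_force: [0.2, 0.2, -1.0]
width: 0.0853
gripper_force: 0.0
```

>>> drive_tool([
  [-1,[0,0,0],[0,0,0.14]],
  [-1,[0,0,0],[0,0,0.14]],
  [-1,[0,0,0],[0,0,0.14]],
  [-1,[0,0,0],[0,0,0.14]],
  [-1,[0,0,0],[0,0,0.14]],
  [-1,[0,0,0],[0,0,0.14]],
  [-1,[0,0,0],[0,0,0.14]],
  [-1,[0,0,0],[0,0,0.14]],
])

```text
time_s: 11.4
ee_pos: [0.4353, 0.111, 0.1596]
tcp_rot: [3.136, 0.001, 1.821]
wrist_force: [-0.0, -1.0, -0.3]
width: 0.0853
gripper_force: 0.0
```

```bash
python3 - <<'E'
from go import *
from plan import *
o=robot.get_obs();print(o['ee_pos'],o['tcp_rot'])
for y in(-.022,.066): go(W(F,(0,y,.12)),F[2]+np.pi/2)
for n,c in(("scene",(225,100)),("top",(85,155))):
    im=robot.snapshot(n); cv2.imwrite(f"pics/q_{n}.png",im)
    c=im[c[1]:c[1]+120,c[0]:c[0]+160]; cv2.imwrite(f"pics/p3{n}.png",cv2.resize(c,(800,600),interpolation=cv2.INTER_CUBIC))
E
```

```text
[0.43530753 0.11104054 0.1595688 ] [3.13632245e+00 1.10356178e-03 1.82098109e+00]
turn [0.005 0.001 0.159] then shift mm [-22.7 217.6  39.6]
turn [0.005 0.001 0.159] then shift mm [ 65.3 217.6  39.6]
```

View pics/p3scene.png

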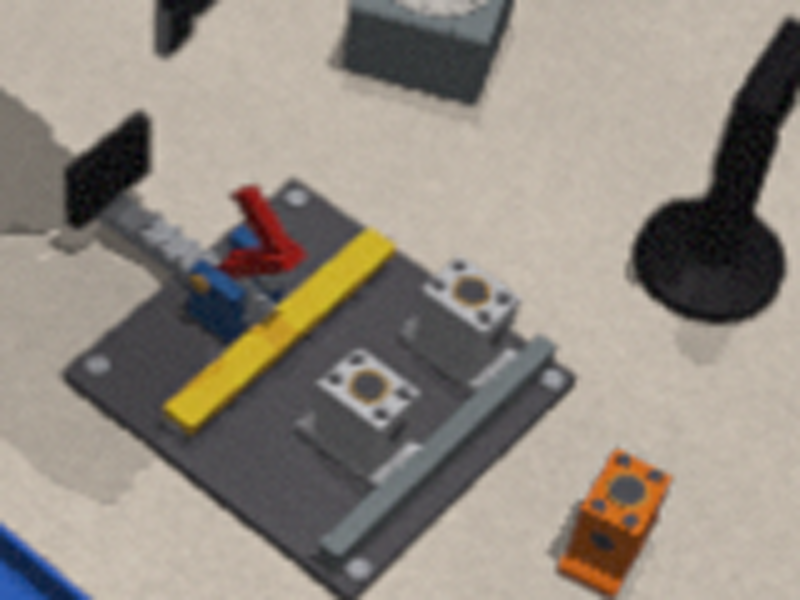

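The bar is fully drawn, with its jaw around (280,330), and both blocks are free and standing in place. I grip the block at y=-22 first.

>>> drive_tool([
  [-1,[0,0,0],[0,0,0.08]],
  [-1,[0,0,0],[0.005,0,0.079]],
  [-1,[-4.7,43.6,0],[0,0,0]],
  [-1,[-4.5,43.5,0],[0,0,0]],
  [-1,[-4.5,43.5,0],[0,0,0]],
  [-1,[-4.5,43.5,0],[0,0,0]],
  [-1,[-4.5,43.5,0],[0,0,0]],
  [-1,[0,0,40],[0,0,0]],
])

```text
time_s: 12.3
ee_pos: [0.6669, 0.1094, 0.1265]
tcp_rot: [3.121, 0.002, 1.67]
wrist_force: [1.1, -0.3, 0.3]
width: 0.0852
gripper_force: 0.0
```

```bash
python3 - <<'E'
from go import *
from plan import *
o=robot.get_obs();print(o['ee_pos'],o['tcp_rot'])
go(W(F,(0,-.022,.034)),F[2]+np.pi/2)
E
```

```text
[0.66686429 0.10939749 0.12647093] [3.12075286e+00 1.53540123e-03 1.67010891e+00]
turn [0.021 0.001 0.008] then shift mm [  0.2 -12.8  92.5]
```

>>> drive_tool([
  [-1,[0,0,0],[0,0,0]],
  [-1,[0,0,0],[0,0,0]],
  [-1,[0,0,0],[0,0,0]],
  [-1,[0,0,0],[0,0,0]],
  [-1,[0,0,0],[0,0,0]],
  [-1,[0,0,0],[0,0,0]],
  [-1,[0,0,0],[0,0,0]],
  [-1,[0,0,0],[0,0,0]],
])

```text
time_s: 13.1
ee_pos: [0.6551, 0.1097, 0.1208]
tcp_rot: [3.139, 0.0, 1.668]
wrist_force: [0.3, -0.0, -0.1]
width: 0.0851
gripper_force: 0.0
```

```bash
python3 - <<'E'
from go import *
from plan import *
o=robot.get_obs();print(o['ee_pos'],o['tcp_rot'])
go(W(F,(0,-.022,.034)),F[2]+np.pi/2)
E
```

```text
[0.65506386 0.10970422 0.12079297] [3.13923181e+00 3.06801101e-04 1.66792244e+00]
turn [0.002 0.    0.006] then shift mm [-1.2 -1.1 86.8]
```

>>> drive_tool([
  [-1,[-1,-1,30],[0,0,0.006]],
  [-1,[0,0,30],[0,0,0]],
  [-1,[0,0,27],[0,0,0]],
  [-1,[0,0,0],[0,0,0]],
  [-1,[0,0,0],[0,0,0]],
  [0,[0,0,0],[0,0,0]],
  [1,[0,0,0],[0,0,0]],
  [1,[0,0,0],[0,0,0]],
])

```text
time_s: 13.9
ee_pos: [0.6554, 0.1087, 0.035]
tcp_rot: [3.137, 0.0, 1.662]
wrist_force: [4.8, 0.3, 4.2]
width: 0.044
gripper_force: 4.7
```

>>> drive_tool([
  [1,[0,0,0],[0,0,0]],
  [1,[0,0,0],[0,0,0]],
  [1,[0,0,-10],[0,0,0]],
  [1,[0,0,-25],[0,0,0]],
  [1,[0,0,-30],[0,0,0]],
  [1,[0,0,-30],[0,0,0]],
  [1,[0,0,-25],[0,0,0]],
  [1,[0,0,0],[0,0,0]],
])

```text
time_s: 14.7
ee_pos: [0.6564, 0.1088, 0.158]
tcp_rot: [3.133, 0.001, 1.662]
wrist_force: [0.7, 0.1, -2.6]
width: 0.0432
gripper_force: 61.7
```

```bash
python3 - <<'E'
from go import *
from plan import *
o=robot.get_obs();print(o['ee_pos'],o['tcp_rot'])
go(W(T,(-.055,0,.12)),T[2]+np.pi/2)
go(W(T,(.055,0,.12)),T[2]+np.pi/2)
im=robot.snapshot("top"); cv2.imwrite("pics/p4raw.png",im)
im=robot.snapshot("scene"); cv2.imwrite("pics/p4.png",cv2.resize(im[90:285,125:385],(800,600),interpolation=cv2.INTER_CUBIC))
E
```

```text
[0.65642605 0.10876311 0.15797045] [3.13273588e+00 5.31491487e-04 1.66188048e+00]
turn [0.009 0.    0.008] then shift mm [-260.5 -182.8   38. ]
turn [0.009 0.    0.008] then shift mm [-260.5  -72.8   38. ]
```

View pics/p4.png

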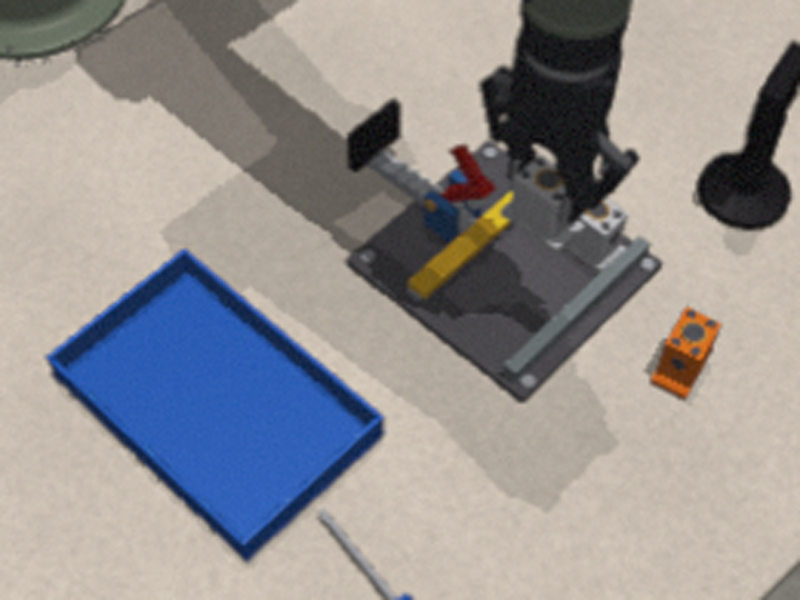

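Tray has not moved: its corners match those of the first picture. The block is in the grip, so I carry it to tray x=-55.

>>> drive_tool([
  [1,[-29,-20,0],[0,0,0.008]],
  [1,[-29,-20,5],[0,0,0]],
  [1,[-29,-20,10],[0,0,0]],
  [1,[-29,-20,10],[0,0,0]],
  [1,[-29,-20,10],[0,0,0]],
  [1,[-29,-20,10],[0,0,0]],
  [1,[-29,-20,10],[0,0,0]],
  [1,[-29,-20,10],[0,0,0]],
])

```text
time_s: 15.6
ee_pos: [0.5116, -0.1364, 0.0859]
tcp_rot: [-3.14, -0.001, 1.654]
wrist_force: [0.0, -0.4, -2.1]
width: 0.0434
gripper_force: 61.9
```

>>> drive_tool([
  [1,[-28,-22,0],[0,0,0]],
  [1,[0,0,0],[0,0,0]],
  [1,[0,0,0],[0,0,0]],
  [1,[0,0,0],[0,0,0]],
  [1,[0,0,0],[0,0,0]],
  [1,[0,0,0],[0,0,0]],
  [1,[0,0,0],[0,0,0]],
  [1,[0,0,0],[0,0,0]],
])

```text
time_s: 16.4
ee_pos: [0.4949, -0.1654, 0.0883]
tcp_rot: [3.139, 0.0, 1.655]
wrist_force: [0.5, 1.0, -2.2]
width: 0.0434
gripper_force: 61.9
```

```bash
python3 - <<'E'
from go import *
from plan import *
o=robot.get_obs();print(o['ee_pos'],o['tcp_rot'],o['wrist_force'])
go(W(T,(-.055,0,.03)),T[2]+np.pi/2)
im=robot.snapshot("scene"); cv2.imwrite("pics/p5.png",cv2.resize(im[130:290,130:330],(800,600),interpolation=cv2.INTER_CUBIC))
E
```

```text
[ 0.4948598  -0.16537939  0.08826862] [3.13942378e+00 3.51247366e-04 1.65460870e+00] [ 0.46176527  1.03302668 -2.16089525]
turn [0.002 0.    0.001] then shift mm [-0.8  1.  58.3]
```

View pics/p5.png

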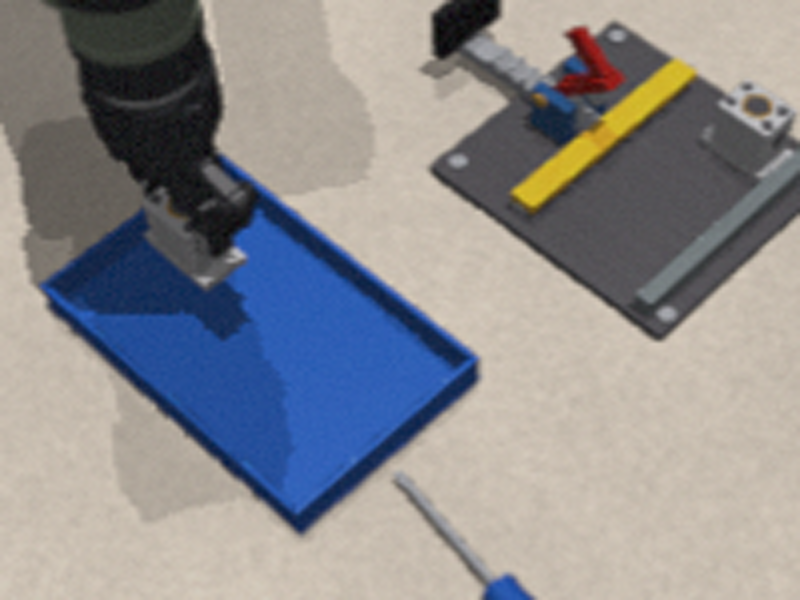

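The block is held upright at (195,245) above the tray, which has not moved. I lower it.

>>> drive_tool([
  [1,[-1,1,20],[0,0,0]],
  [1,[0,0,20],[0,0,0]],
  [1,[0,0,10],[0,0,0]],
  [1,[0,0,4],[0,0,0]],
  [1,[0,0,2],[0,0,0]],
  [1,[0,0,1],[0,0,0]],
  [1,[0,0,0],[0,0,0]],
  [1,[0,0,0],[0,0,0]],
])

```text
time_s: 17.25
ee_pos: [0.4963, -0.1669, 0.0318]
tcp_rot: [3.139, 0.001, 1.654]
wrist_force: [0.4, 0.3, -2.2]
width: 0.0429
gripper_force: 62.0
```

>>> drive_tool([
  [1,[0,0,1],[0,0,0]],
  [1,[0,0,0.7],[0,0,0]],
  [1,[0,0,0],[0,0,0]],
  [1,[0,0,0],[0,0,0]],
  [0.4,[0,0,0],[0,0,0]],
  [-0.3,[0,0,0],[0,0,0]],
  [-0.5,[0,0,0],[0,0,0]],
  [-0.5,[0,0,0],[0,0,0]],
])

```text
time_s: 18.05
ee_pos: [0.4959, -0.1667, 0.0294]
tcp_rot: [3.139, 0.0, 1.654]
wrist_force: [-0.3, -0.2, -0.2]
width: 0.0641
gripper_force: 0.0
```

>>> drive_tool([
  [-0.5,[0,0,-20],[0,0,0]],
  [-0.5,[0,0,-30],[0,0,0]],
  [-0.5,[0,0,-40],[0,0,0]],
  [-1,[0,0,-40],[0,0,0]],
  [-1,[0,0,0],[0,0,0]],
  [-1,[0,0,0],[0,0,0]],
  [-1,[0,0,0],[0,0,0]],
  [-1,[0,0,0],[0,0,0]],
])

```text
time_s: 18.85
ee_pos: [0.4945, -0.1661, 0.1579]
tcp_rot: [-3.141, -0.001, 1.654]
wrist_force: [-0.6, -0.2, 0.1]
width: 0.0854
gripper_force: 0.0
```

```bash
python3 - <<'E'
from go import *
from plan import *
o=robot.get_obs();print(o['ee_pos'],o['tcp_rot'],o['wrist_force'])
go(W(F,(0,.066,.12)),F[2]+np.pi/2)
E
```

```text
[ 0.49445542 -0.16613526  0.15791707] [-3.14097550e+00 -1.36586410e-03  1.65371188e+00] [-0.60455118 -0.24382855  0.1437896 ]
turn [-0.001 -0.001 -0.009] then shift mm [346.8 184.1  37.9]
```

>>> drive_tool([
  [-1,[39,20,0],[0,0,-0.009]],
  [-1,[39,20,0],[0,0,0]],
  [-1,[39,20,0],[0,0,0]],
  [-1,[39,20,0],[0,0,0]],
  [-1,[39,20,0],[0,0,0]],
  [-1,[39,20,0],[0,0,0]],
  [-1,[39,20,0],[0,0,0]],
  [-1,[39,20,0],[0,0,0]],
])

```text
time_s: 19.65
ee_pos: [0.6262, 0.1603, 0.1581]
tcp_rot: [-3.141, 0.001, 1.663]
wrist_force: [1.2, -1.2, 0.8]
width: 0.0854
gripper_force: 0.0
```

>>> drive_tool([
  [-1,[34,24,20],[0,0,0]],
  [-1,[0,0,20],[0,0,0]],
  [-1,[0,0,0],[0,0,0]],
  [-1,[0,0,0],[0,0,0]],
  [-1,[0,0,0],[0,0,0]],
  [-1,[0,0,0],[0,0,0]],
  [-1,[0,0,0],[0,0,0]],
  [-1,[0,0,0],[0,0,0]],
])

```text
time_s: 20.45
ee_pos: [0.6478, 0.1942, 0.1207]
tcp_rot: [3.138, 0.0, 1.662]
wrist_force: [0.1, -0.2, -0.8]
width: 0.0854
gripper_force: 0.0
```

```bash
python3 - <<'E'
from go import *
from plan import *
o=robot.get_obs();print(o['ee_pos'],o['tcp_rot'],o['wrist_force'])
go(W(F,(.002,.066,.034)),F[2]+np.pi/2)
E
```

```text
[0.64779055 0.19420028 0.12067338] [3.13841583e+00 1.60678638e-04 1.66204505e+00] [ 0.12894638 -0.19599464 -0.76518353]
turn [ 0.003  0.    -0.   ] then shift mm [ 2.   0.4 86.7]
```

>>> drive_tool([
  [-1,[2,0,30],[0,0,0]],
  [-1,[0,0,30],[0,0,0]],
  [-1,[0,0,27],[0,0,0]],
  [-1,[0,0,0],[0,0,0]],
  [-1,[0,0,0],[0,0,0]],
  [0,[0,0,0],[0,0,0]],
  [1,[0,0,0],[0,0,0]],
  [1,[0,0,0],[0,0,0]],
])

```text
time_s: 21.25
ee_pos: [0.6484, 0.1968, 0.0344]
tcp_rot: [3.137, 0.0, 1.663]
wrist_force: [-6.9, 0.3, 5.8]
width: 0.0435
gripper_force: 3.4
```

>>> drive_tool([
  [1,[0,0,0],[0,0,0]],
  [1,[0,0,0],[0,0,0]],
  [1,[0,0,-10],[0,0,0]],
  [1,[0,0,-25],[0,0,0]],
  [1,[0,0,-30],[0,0,0]],
  [1,[0,0,-20],[0,0,0]],
  [1,[0,0,0],[0,0,0]],
  [1,[0,0,0],[0,0,0]],
])

```text
time_s: 22.05
ee_pos: [0.6471, 0.1966, 0.1177]
tcp_rot: [3.139, 0.0, 1.663]
wrist_force: [-0.6, -1.6, -2.0]
width: 0.043
gripper_force: 62.4
```

```bash
python3 - <<'E'
from go import *
from plan import *
o=robot.get_obs();print(o['ee_pos'],o['tcp_rot'],o['wrist_force'])
go(W(T,(.055,0,.09)),T[2]+np.pi/2)
im=robot.snapshot("top"); cv2.imwrite("pics/p6raw.png",im);cv2.imwrite("pics/p6.png",cv2.resize(im[160:290,250:360],None,fx=4.6,fy=4.6,interpolation=cv2.INTER_CUBIC))
E
```

```text
[0.64712024 0.19660877 0.1177009 ] [3.13943235e+00 2.62112459e-04 1.66279505e+00] [-0.60312743 -1.63148146 -1.98291523]
turn [0.002 0.    0.009] then shift mm [-348.8  -70.9   27.7]
```

View pics/p6.png

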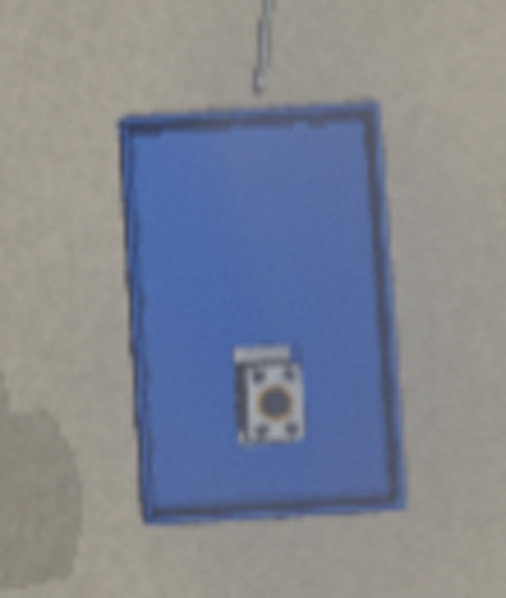

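First block stands upright in the tray at (270,395), and the tray has not moved. I carry the second one.

>>> drive_tool([
  [1,[-30,-6,0],[0,0,0.009]],
  [1,[-35,-7,0],[0,0,0]],
  [1,[-35,-7,0],[0,0,0]],
  [1,[-35,-7,0],[0,0,0]],
  [1,[-35,-7,0],[0,0,0]],
  [1,[-35,-7,0],[0,0,0]],
  [1,[-35,-7,0],[0,0,0]],
  [1,[-35,-7,5],[0,0,0]],
])

```text
time_s: 22.9
ee_pos: [0.6144, -0.0832, 0.1113]
tcp_rot: [3.142, -0.001, 1.654]
wrist_force: [0.6, 0.3, -1.5]
width: 0.0432
gripper_force: 62.3
```

>>> drive_tool([
  [1,[-35,-8,10],[0,0,0]],
  [1,[-35,-8,12],[0,0,0]],
  [1,[-4,-2,0],[0,0,0]],
  [1,[0,0,0],[0,0,0]],
  [1,[0,0,0],[0,0,0]],
  [1,[0,0,0],[0,0,0]],
  [1,[0,0,0],[0,0,0]],
  [1,[0,0,0],[0,0,0]],
])

```text
time_s: 23.7
ee_pos: [0.6041, -0.1564, 0.091]
tcp_rot: [3.139, 0.0, 1.655]
wrist_force: [0.2, 0.4, -1.7]
width: 0.0433
gripper_force: 62.2
```

```bash
python3 - <<'E'
from go import *
from plan import *
o=robot.get_obs();print(o['ee_pos'],o['tcp_rot'],o['wrist_force'])
go(W(T,(.055,0,.03)),T[2]+np.pi/2)
im=robot.snapshot("scene"); cv2.imwrite("pics/p7.png",cv2.resize(im[130:290,130:330],(800,600),interpolation=cv2.INTER_CUBIC))
E
```

```text
[ 0.60409693 -0.15635858  0.09100363] [3.13918150e+00 3.90461770e-04 1.65518696e+00] [ 0.20635767  0.43661881 -1.7054735 ]
turn [0.002 0.    0.001] then shift mm [-0.7  1.4 61. ]
```

View pics/p7.png

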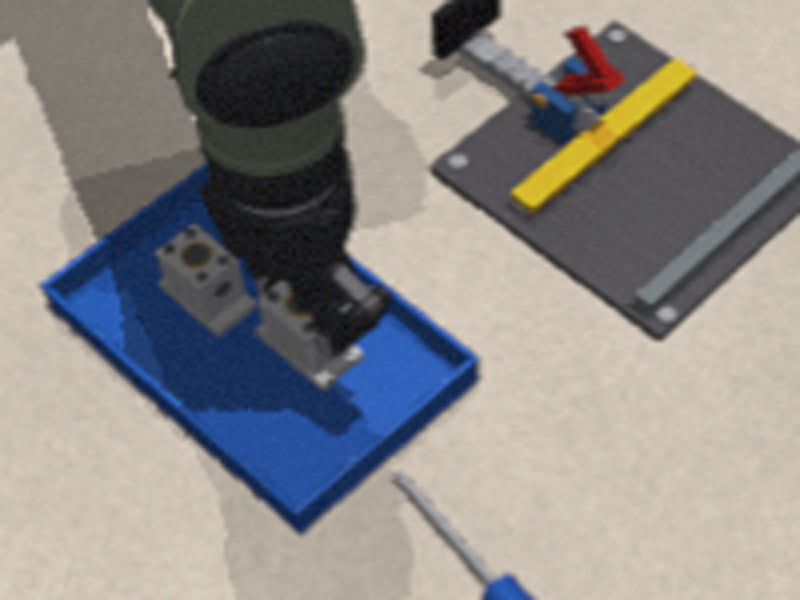

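The second block is at (305,335), upright over the tray and clear of the first one at (200,275). I lower it.

>>> drive_tool([
  [1,[-1,1,20],[0,0,0]],
  [1,[0,0,20],[0,0,0]],
  [1,[0,0,10],[0,0,0]],
  [1,[0,0,6],[0,0,0]],
  [1,[0,0,3],[0,0,0]],
  [1,[0,0,1],[0,0,0]],
  [1,[0,0,0],[0,0,0]],
  [1,[0,0,0],[0,0,0]],
])

```text
time_s: 24.55
ee_pos: [0.6055, -0.1584, 0.0314]
tcp_rot: [3.139, 0.001, 1.654]
wrist_force: [-0.3, 0.8, -1.1]
width: 0.0433
gripper_force: 62.4
```

>>> drive_tool([
  [1,[0,0,1],[0,0,0]],
  [1,[0,0,0.7],[0,0,0]],
  [1,[0,0,0],[0,0,0]],
  [1,[0,0,0],[0,0,0]],
  [0.4,[0,0,0],[0,0,0]],
  [-0.3,[0,0,0],[0,0,0]],
  [-0.5,[0,0,0],[0,0,0]],
  [-0.5,[0,0,0],[0,0,0]],
])

```text
time_s: 25.35
ee_pos: [0.605, -0.1582, 0.0289]
tcp_rot: [3.14, 0.0, 1.654]
wrist_force: [-0.2, -0.1, -0.8]
width: 0.0643
gripper_force: 0.0
```

>>> drive_tool([
  [-0.5,[0,0,-20],[0,0,0]],
  [-0.5,[0,0,-30],[0,0,0]],
  [-0.5,[0,0,-40],[0,0,0]],
  [-1,[0,0,-40],[0,0,0]],
  [-1,[0,0,-10],[0,0,-0.14]],
  [-1,[0,0,0],[0,0,-0.14]],
  [-1,[0,0,0],[0,0,-0.14]],
  [-1,[0,0,0],[0,0,-0.14]],
])

```text
time_s: 26.15
ee_pos: [0.6047, -0.1582, 0.1692]
tcp_rot: [3.14, 0.002, 2.22]
wrist_force: [-0.4, -0.3, 0.4]
width: 0.0853
gripper_force: 0.0
```

>>> drive_tool([
  [-1,[0,0,0],[0,0,-0.14]],
  [-1,[0,0,0],[0,0,-0.14]],
  [-1,[0,0,0],[0,0,-0.14]],
  [-1,[0,0,0],[0,0,-0.14]],
  [-1,[0,0,0],[0,0,-0.14]],
  [-1,[0,0,0],[0,0,-0.14]],
  [-1,[0,0,0],[0,0,-0.14]],
  [-1,[0,0,0],[0,0,0]],
])

```text
time_s: 26.95
ee_pos: [0.6046, -0.1581, 0.1689]
tcp_rot: [-3.142, 0.002, -3.09]
wrist_force: [-0.3, 0.4, 0.1]
width: 0.0852
gripper_force: 0.0
```

```bash
python3 - <<'E'
from go import *
from plan import *
o=robot.get_obs();print(o['ee_pos'],o['tcp_rot'],o['wrist_force'])
go(np.array([.4395,.1117,.16]),F[2]+np.pi)
E
```

```text
[ 0.60461475 -0.15812187  0.1688562 ] [-3.14152893e+00  1.77124477e-03 -3.08970489e+00] [-0.2692425   0.3872697   0.11450992]
turn [-0.     0.002 -0.04 ] then shift mm [139.7 283.8   8.9]
```

>>> drive_tool([
  [-1,[0,0,0],[0,0,-0.04]],
  [-1,[20,40,0],[0,0,0]],
  [-1,[20,40,0],[0,0,0]],
  [-1,[20,40,0],[0,0,0]],
  [-1,[20,40,0],[0,0,0]],
  [-1,[20,40,0],[0,0,0]],
  [-1,[20,40,0],[0,0,0]],
  [-1,[20,44,0],[0,0,0]],
])

```text
time_s: 27.75
ee_pos: [0.4382, 0.1128, 0.1688]
tcp_rot: [-3.141, 0.003, -3.054]
wrist_force: [0.1, 0.9, 0.1]
width: 0.0856
gripper_force: 0.0
```

>>> drive_tool([
  [-1,[0,0,30],[0,0,0]],
  [-1,[0,0,0],[0,0,0]],
  [-1,[0,0,0],[0,0,0]],
  [-1,[0,0,0],[0,0,0]],
  [-1,[0,0,0],[0,0,0]],
  [-1,[0,0,0],[0,0,0]],
  [-1,[0,0,0],[0,0,0]],
  [-1,[0,0,0],[0,0,0]],
])

```text
time_s: 28.55
ee_pos: [0.4394, 0.1115, 0.1389]
tcp_rot: [-3.141, 0.002, -3.05]
wrist_force: [0.5, 0.3, -0.4]
width: 0.0856
gripper_force: 0.0
```

```bash
python3 - <<'E'
from go import *
from plan import *
o=robot.get_obs();print(o['ee_pos'],o['tcp_rot'],o['wrist_force'])
go(np.array([.4395,.1117,.042]),F[2]+np.pi)
E
```

```text
[0.43937729 0.11149144 0.13885006] [-3.14130285e+00  2.21569643e-03 -3.05006475e+00] [ 0.47186622  0.26357677 -0.40259539]
turn [-0.     0.002 -0.   ] then shift mm [-0.1  0.2 96.9]
```

>>> drive_tool([
  [-1,[0,0,35],[0,0,0]],
  [-1,[0,0,35],[0,0,0]],
  [-1,[0,0,27],[0,0,0]],
  [-1,[0,0,0],[0,0,0]],
  [1,[0,0,0],[0,0,0]],
  [1,[0,0,0],[0,0,0]],
  [1,[0,0,0],[0,0,0]],
  [1,[0,0,0],[0,0,0]],
])

```text
time_s: 29.35
ee_pos: [0.4406, 0.1118, 0.0432]
tcp_rot: [-3.141, 0.005, -3.049]
wrist_force: [-1.0, 0.1, 7.0]
width: 0.0629
gripper_force: 67.0
```

>>> drive_tool([
  [1,[-5,0,0],[0,0,0]],
  [1,[-6,0,0],[0,0,0]],
  [1,[-6,0,0],[0,0,0]],
  [1,[-6,0,0],[0,0,0]],
  [1,[-6,0,0],[0,0,0]],
  [1,[-6,0,0],[0,0,0]],
  [1,[-5,0,0],[0,0,0]],
  [1,[-2,0,0],[0,0,0]],
])

```text
time_s: 30.15
ee_pos: [0.4817, 0.1155, 0.0432]
tcp_rot: [-3.141, 0.003, -3.049]
wrist_force: [-4.1, -2.0, 10.3]
width: 0.0629
gripper_force: 67.3
```

>>> drive_tool([
  [1,[-1,0,0],[0,0,0]],
  [1,[-1,0,0],[0,0,0]],
  [1,[-1,0,0],[0,0,0]],
  [1,[0,0,0],[0,0,0]],
  [1,[0,0,0],[0,0,0]],
  [1,[0,0,0],[0,0,0]],
  [1,[0,0,0],[0,0,0]],
  [1,[0,0,0],[0,0,0]],
])

```text
time_s: 30.95
ee_pos: [0.4821, 0.1155, 0.0431]
tcp_rot: [-3.141, -0.001, -3.05]
wrist_force: [-9.2, -2.4, 15.5]
width: 0.0628
gripper_force: 68.4
```

>>> drive_tool([
  [0.2,[2,0,0],[0,0,0]],
  [-1,[0,0,0],[0,0,0]],
  [-1,[0,0,0],[0,0,0]],
  [-1,[0,0,-30],[0,0,0]],
  [-1,[0,0,-40],[0,0,0]],
  [-0.3,[0,0,-45],[0,0,0]],
  [0,[-30,0,0],[0,0,0]],
  [0,[-33,0,0],[0,0,0]],
])

```text
time_s: 31.75
ee_pos: [0.5465, 0.1219, 0.1596]
tcp_rot: [-3.141, 0.007, -3.049]
wrist_force: [-0.2, 0.5, -0.8]
width: 0.0441
gripper_force: 0.0
```

>>> drive_tool([
  [0,[0,0,0],[0,0,0]],
  [0,[0,0,0],[0,0,0]],
  [0,[0,0,0],[0,0,0]],
  [0,[0,0,0],[0,0,0]],
  [0,[0,0,0],[0,0,0]],
  [0,[0,0,0],[0,0,0]],
  [0,[0,0,0],[0,0,0]],
  [0,[0,0,0],[0,0,0]],
])

```text
time_s: 32.55
ee_pos: [0.5446, 0.1215, 0.157]
tcp_rot: [-3.141, 0.002, -3.049]
wrist_force: [-0.5, -0.4, -0.0]
width: 0.0423
gripper_force: 0.0
```

```bash
python3 - <<'E'
from go import *
from plan import *
o=robot.get_obs();print(o['ee_pos'],o['tcp_rot'],o['wrist_force'])
go(np.array([.5455,.1208,.0925]),F[2]+np.pi)
im=robot.snapshot("scene"); c=im[90:290,125:385]; cv2.imwrite("pics/p8.png",cv2.resize(c,(780,600),interpolation=cv2.INTER_CUBIC))
E
```

```text
[0.5446328  0.12149961 0.15697407] [-3.14132334e+00  2.06261149e-03 -3.04939073e+00] [-0.45890621 -0.40571969 -0.00795001]
turn [-0.     0.002  0.001] then shift mm [-0.8 -0.8 64.5]
```

View pics/p8.png

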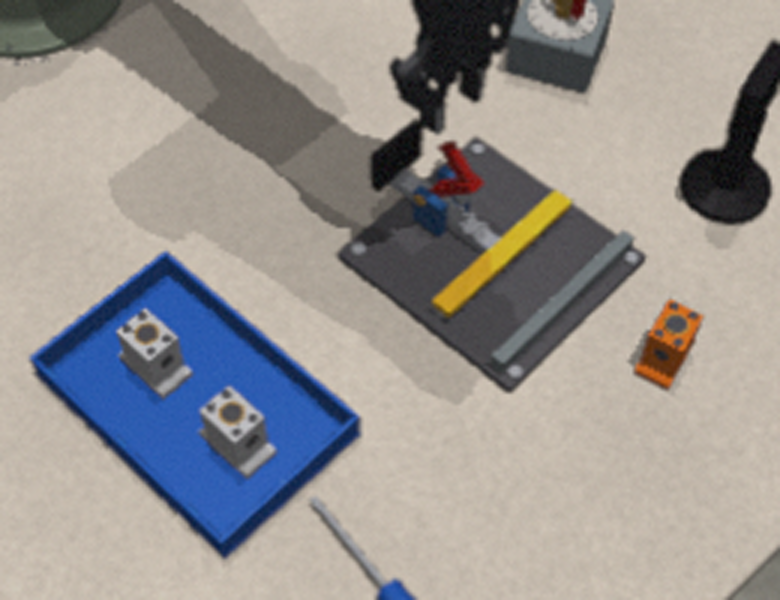

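Both blocks stand upright in the tray at (150,345) and (235,425). The bar is home and the pawl still up. The tray looks a little shifted, which does no harm. I regrasp the tab.

>>> drive_tool([
  [0,[-1,-1,25],[0,0,0]],
  [0,[0,0,25],[0,0,0]],
  [0,[0,0,14],[0,0,0]],
  [0,[0,0,0],[0,0,0]],
  [1,[0,0,0],[0,0,0]],
  [1,[0,0,0],[0,0,0]],
  [1,[0,0,0],[0,0,0]],
  [1,[0,0,0],[0,0,0]],
])

```text
time_s: 33.4
ee_pos: [0.5469, 0.1211, 0.0942]
tcp_rot: [3.141, 0.005, -3.049]
wrist_force: [-1.0, 3.0, 5.0]
width: 0.0087
gripper_force: 59.9
```

>>> drive_tool([
  [1,[-7.0,0,1.5],[0,0,0]],
  [1,[-6.7,0,2.3],[0,0,0]],
  [1,[-6.4,0,3.1],[0,0,0]],
  [1,[-6.0,0,3.8],[0,0,0]],
  [1,[-5.5,0,4.5],[0,0,0]],
  [1,[-4.9,0,5.1],[0,0,0]],
  [1,[-4.3,0,5.7],[0,0,0]],
  [1,[-3.6,0,6.1],[0,0,0]],
])

```text
time_s: 34.2
ee_pos: [0.5904, 0.1251, 0.0622]
tcp_rot: [3.141, 0.002, -3.049]
wrist_force: [-2.0, 1.4, 9.3]
width: 0.0086
gripper_force: 68.8
```

>>> drive_tool([
  [1,[0,0,1],[0,0,0]],
  [1,[0,0,1],[0,0,0]],
  [1,[0,0,1],[0,0,0]],
  [1,[0,0,0],[0,0,0]],
  [1,[0,0,0],[0,0,0]],
  [1,[0,0,0],[0,0,0]],
  [1,[0,0,0],[0,0,0]],
  [1,[0,0,0],[0,0,0]],
])

```text
time_s: 35.0
ee_pos: [0.5911, 0.1251, 0.061]
tcp_rot: [3.141, 0.005, -3.049]
wrist_force: [-4.8, 1.5, 18.3]
width: 0.0086
gripper_force: 70.6
```

Pawl is lowered and seated: wrist force rose to 18 N at the stop. I release it and go to the timer.

>>> drive_tool([
  [0.6,[0,0,-2],[0,0,0]],
  [0,[0,0,0],[0,0,0]],
  [0,[0,0,0],[0,0,0]],
  [0,[0,0,-20],[0,0,0]],
  [0,[0,0,-40],[0,0,0]],
  [0,[0,0,-40],[0,0,0]],
  [0,[0,0,-30],[0,0,0]],
  [0,[0,0,0],[0,0,0.09]],
])

```text
time_s: 35.8
ee_pos: [0.5929, 0.1248, 0.1946]
tcp_rot: [3.141, 0.01, 3.141]
wrist_force: [0.2, -0.6, 0.9]
width: 0.0427
gripper_force: 0.0
```

>>> drive_tool([
  [0,[20,-40,0],[0,0,0]],
  [0,[20,-40,0],[0,0,0]],
  [0,[20,-40,0],[0,0,0]],
  [0,[20,-40,0],[0,0,0]],
  [0,[20,-40,0],[0,0,0]],
  [0,[20,-30,0],[0,0,0]],
  [0,[0,0,0],[0,0,0]],
  [0,[0,0,0],[0,0,0]],
])

```text
time_s: 36.6
ee_pos: [0.4702, -0.1061, 0.1895]
tcp_rot: [3.141, 0.002, -3.141]
wrist_force: [-0.5, 0.1, -0.1]
width: 0.0429
gripper_force: 0.0
```

```bash
python3 - <<'E'
from go import *
o=robot.get_obs();print(o['ee_pos'],o['tcp_rot'],o['qpos'].round(2))
go(np.array([.462,.3632,.13]),-.005+np.pi)
im=robot.snapshot("scene"); c=im[60:180,225:385]; cv2.imwrite("pics/p9.png",cv2.resize(c,(800,600),interpolation=cv2.INTER_CUBIC))
E
```

```text
[ 0.47019406 -0.10614688  0.18950023] [ 3.14129511e+00  1.89274281e-03 -3.14148208e+00] [-0.38  0.24 -0.43  0.9   0.   -0.38]
turn [0.    0.002 0.005] then shift mm [ 10.5 469.3  59.5]
```

View pics/p9.png

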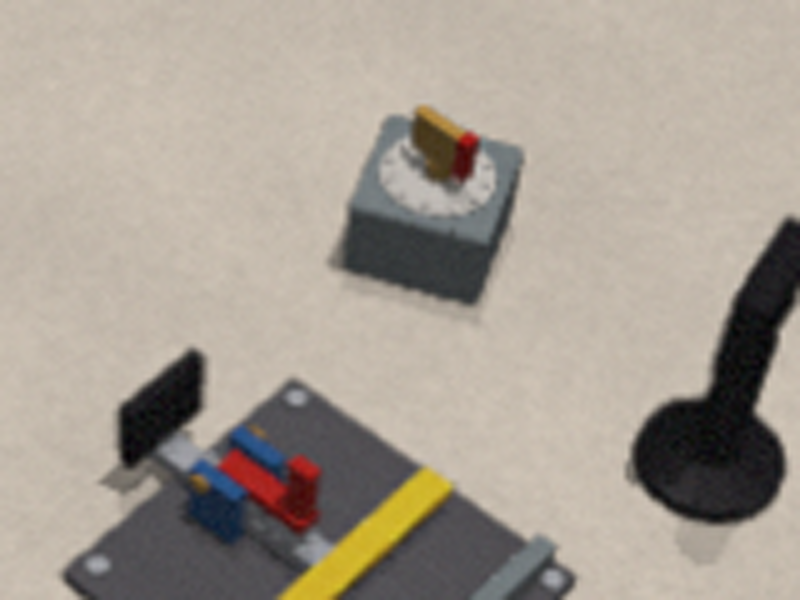

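I got the y sign wrong and moved the other way, which was harmless at 190 mm. It gave a clear view: pawl down with its tab at (303,470), and the key blade's top running from (425,108) to (470,138). I refine the key position from this.

```bash
python3 - <<'E'
from go import *
for z in(.102,): print([at("scene",(225+u/5,60+v/5),z).round(4) for u,v in((423,109),(470,136))])
p=proj("scene",[[.462,.3632,.102],[.484,.3632,.102],[.44,.3632,.102],[.462,.3632,.06]]); print(((p-[225,60])*5).round(0))
E
```

```text
[array([0.4434, 0.3632]), array([0.4783, 0.3675])]
[[445. 125.]
 [472. 144.]
 [419. 106.]
 [437. 176.]]
```

>>> drive_tool([
  [0,[1,40,0],[0,0,0]],
  [0,[1,40,0],[0,0,0]],
  [0,[1,40,0],[0,0,0]],
  [0,[1,40,0],[0,0,0]],
  [0,[1,40,0],[0,0,0]],
  [0,[1,40,0],[0,0,0]],
  [0,[1,40,0],[0,0,0]],
  [0,[1,40,0],[0,0,0]],
])

```text
time_s: 37.45
ee_pos: [0.4613, 0.2177, 0.1895]
tcp_rot: [3.141, 0.002, -3.137]
wrist_force: [0.2, 0.6, -0.5]
width: 0.0427
gripper_force: 0.0
```

>>> drive_tool([
  [0,[1,40,0],[0,0,0]],
  [0,[1,40,0],[0,0,0]],
  [0,[1,40,0],[0,0,0]],
  [0,[0,29,0],[0,0,0]],
  [0,[0,0,30],[0,0,0]],
  [0,[0,0,30],[0,0,0]],
  [0,[0,0,0],[0,0,0]],
  [0,[0,0,0],[0,0,0]],
])

```text
time_s: 38.25
ee_pos: [0.4576, 0.3642, 0.1293]
tcp_rot: [-3.141, 0.0, -3.138]
wrist_force: [0.5, -0.4, 0.7]
width: 0.0423
gripper_force: 0.0
```

```bash
python3 - <<'E'
from go import *
o=robot.get_obs();print(o['ee_pos'],o['tcp_rot'],o['qpos'].round(2))
go(np.array([.462,.3632,.073]),-.005+np.pi)
E
```

```text
[0.45758359 0.36417094 0.12932251] [-3.14069418e+00  4.31686051e-04 -3.13766413e+00] [ 0.55  0.47 -0.24  0.85 -0.    0.54]
turn [-0.001  0.     0.009] then shift mm [-4.4 -0.9 56.3]
```

>>> drive_tool([
  [0,[-4,0,26],[0,0,0.005]],
  [0,[0,0,30],[0,0,0]],
  [0,[0,0,0],[0,0,0]],
  [0,[0,0,0],[0,0,0]],
  [1,[0,0,0],[0,0,0]],
  [1,[0,0,0],[0,0,0]],
  [1,[0,0,0],[0,0,0]],
  [1,[0,0,0],[0,0,0]],
])

```text
time_s: 39.05
ee_pos: [0.4639, 0.3645, 0.0757]
tcp_rot: [3.139, 0.005, 3.139]
wrist_force: [-1.2, 1.2, 8.0]
width: 0.0087
gripper_force: 60.0
```

>>> drive_tool([
  [1,[0,0,0],[0,0,0.05]],
  [1,[0,0,0],[0,0,0.1]],
  [1,[0,0,0],[0,0,0.1]],
  [1,[0,0,0],[0,0,0.1]],
  [1,[0,0,0],[0,0,0.1]],
  [1,[0,0,0],[0,0,0.1]],
  [1,[0,0,0],[0,0,0.1]],
  [1,[0,0,0],[0,0,0.1]],
])

```text
time_s: 39.85
ee_pos: [0.463, 0.3622, 0.0756]
tcp_rot: [3.141, 0.004, 2.384]
wrist_force: [-3.0, -7.3, 12.1]
width: 0.0086
gripper_force: 61.0
```

```bash
python3 - <<'E'
from go import *
o=robot.get_obs();print(o['ee_pos'],o['tcp_rot'],o['qpos'].round(2),o['ft_torque'],o['wrist_force'])
E
```

```text
[0.4629679  0.36222682 0.07562648] [3.1408779  0.00429717 2.38443105] [ 0.54  0.54 -0.3   0.74 -0.    1.3 ] [-1.28867458  0.69306113  0.14747239] [-2.99675207 -7.29698363 12.09647583]
```

>>> drive_tool([
  [1,[0,0,0],[0,0,0.1]],
  [1,[0,0,0],[0,0,0.1]],
  [1,[0,0,0],[0,0,0.1]],
  [1,[0,0,0],[0,0,0.1]],
  [1,[0,0,0],[0,0,0.1]],
  [1,[0,0,0],[0,0,0.1]],
  [1,[0,0,0],[0,0,0.1]],
  [1,[0,0,0],[0,0,0.1]],
])

```text
time_s: 40.65
ee_pos: [0.4605, 0.3611, 0.0756]
tcp_rot: [-3.141, 0.004, 1.585]
wrist_force: [-10.6, -8.0, 19.6]
width: 0.0088
gripper_force: 62.0
```

```bash
python3 - <<'E'
from go import *
o=robot.get_obs();print(o['ee_pos'],o['tcp_rot'],o['qpos'].round(2),o['ft_torque'],o['wrist_force'])
E
```

```text
[0.46053348 0.36110723 0.07556558] [-3.1408389   0.00438303  1.58473362] [ 0.54  0.54 -0.3   0.74 -0.    2.1 ] [-1.80639315  2.06255494  0.16988216] [-10.55043495  -7.99236835  19.61797792]
```

>>> drive_tool([
  [1,[0,0,0],[0,0,0]],
  [-1,[0,0,0],[0,0,0]],
  [-1,[0,0,0],[0,0,0]],
  [-1,[0,0,0],[0,0,0]],
  [-1,[0,0,0],[0,0,0]],
  [-1,[0,0,0],[0,0,0]],
  [-1,[0,0,0],[0,0,0]],
  [-1,[0,0,0],[0,0,0]],
])

```text
time_s: 41.45
ee_pos: [0.4626, 0.3634, 0.0735]
tcp_rot: [3.14, 0.0, 1.589]
wrist_force: [-0.5, 0.1, -0.4]
width: 0.0853
gripper_force: 0.0
```

```bash
python3 - <<'E'
from go import *
o=robot.get_obs();print(o['ee_pos'],o['tcp_rot'],o['qpos'].round(2),o['ft_torque'],o['wrist_force'])
E
```

```text
[0.4626226  0.3633975  0.07348428] [3.13973025e+00 2.18978184e-04 1.58881750e+00] [ 0.54  0.54 -0.3   0.73 -0.    2.09] [ 0.03405117  0.02315398 -0.03449594] [-0.45023934  0.13676551 -0.36049447]
```

Key axis worked out at about (0.4605, 0.3645). I re-centre, turn the open hand back half a turn and regrip.

>>> drive_tool([
  [-1,[1,-2,0],[0,0,0]],
  [-1,[0,0,0],[0,0,-0.14]],
  [-1,[0,0,0],[0,0,-0.14]],
  [-1,[0,0,0],[0,0,-0.14]],
  [-1,[0,0,0],[0,0,-0.14]],
  [-1,[0,0,0],[0,0,-0.14]],
  [-1,[0,0,0],[0,0,-0.14]],
  [-1,[0,0,0],[0,0,-0.14]],
])

```text
time_s: 42.25
ee_pos: [0.4604, 0.3644, 0.0736]
tcp_rot: [3.141, 0.002, 2.575]
wrist_force: [-0.1, -0.0, 0.0]
width: 0.0853
gripper_force: 0.0
```

>>> drive_tool([
  [-1,[0,0,0],[0,0,-0.14]],
  [-1,[0,0,0],[0,0,-0.14]],
  [-1,[0,0,0],[0,0,-0.14]],
  [-1,[0,0,0],[0,0,-0.14]],
  [-1,[0,0,0],[0,0,-0.14]],
  [-1,[0,0,0],[0,0,-0.14]],
  [-1,[0,0,0],[0,0,-0.14]],
  [-1,[0,0,0],[0,0,-0.14]],
])

```text
time_s: 43.05
ee_pos: [0.4604, 0.3644, 0.0736]
tcp_rot: [-3.141, 0.002, -2.588]
wrist_force: [-0.2, -0.2, 1.0]
width: 0.0853
gripper_force: 0.0
```

>>> drive_tool([
  [-1,[0,0,0],[0,0,-0.14]],
  [-1,[0,0,0],[0,0,-0.14]],
  [-1,[0,0,0],[0,0,-0.14]],
  [-1,[0,0,0],[0,0,-0.14]],
  [-1,[0,0,0],[0,0,-0.14]],
  [-1,[0,0,0],[0,0,-0.14]],
  [-1,[0,0,0],[0,0,-0.14]],
  [-1,[0,0,0],[0,0,0]],
])

```text
time_s: 43.85
ee_pos: [0.4605, 0.3644, 0.0736]
tcp_rot: [-3.14, 0.0, -1.615]
wrist_force: [0.0, -0.6, -0.1]
width: 0.0856
gripper_force: 0.0
```

```bash
python3 - <<'E'
from go import *
o=robot.get_obs();print(o['ee_pos'],o['tcp_rot'],o['qpos'].round(2),o['ft_torque'],o['wrist_force'])
go([.4605,.3645,.0735],1.589-np.pi)
E
```

```text
[0.46048665 0.36442159 0.07361228] [-3.13961846e+00  8.58654793e-06 -1.61459764e+00] [ 0.54  0.54 -0.3   0.73 -0.   -0.98] [ 0.03463156  0.01043412 -0.03190521] [ 0.02269689 -0.59701429 -0.11692857]
turn [-0.002 -0.    -0.062] then shift mm [-0.1 -0.   0.1]
```

>>> drive_tool([
  [-1,[0,0,0],[0,0,-0.06]],
  [1,[0,0,0],[0,0,0]],
  [1,[0,0,0],[0,0,0]],
  [1,[0,0,0],[0,0,0]],
  [1,[0,0,0],[0,0,0]],
  [1,[0,0,0],[0,0,0]],
  [1,[0,0,0],[0,0,0]],
  [1,[0,0,0],[0,0,0]],
])

```text
time_s: 44.65
ee_pos: [0.4605, 0.3644, 0.0741]
tcp_rot: [-3.14, 0.0, -1.554]
wrist_force: [-1.9, -1.5, 5.4]
width: 0.0093
gripper_force: 76.6
```

>>> drive_tool([
  [1,[0,0,0],[0,0,0.1]],
  [1,[0,0,0],[0,0,0.1]],
  [1,[0,0,0],[0,0,0.1]],
  [1,[0,0,0],[0,0,0.1]],
  [1,[0,0,0],[0,0,0.1]],
  [1,[0,0,0],[0,0,0.1]],
  [1,[0,0,0],[0,0,0.1]],
  [1,[0,0,0],[0,0,0.1]],
])

```text
time_s: 45.45
ee_pos: [0.4603, 0.3643, 0.0741]
tcp_rot: [-3.14, 0.001, -2.358]
wrist_force: [-2.6, -0.2, 5.4]
width: 0.009
gripper_force: 76.7
```

>>> drive_tool([
  [1,[0,0,0],[0,0,0.1]],
  [1,[0,0,0],[0,0,0.1]],
  [1,[0,0,0],[0,0,0.1]],
  [1,[0,0,0],[0,0,0.1]],
  [1,[0,0,0],[0,0,0.1]],
  [1,[0,0,0],[0,0,0.1]],
  [1,[0,0,0],[0,0,0.1]],
  [1,[0,0,0],[0,0,0.1]],
])

```text
time_s: 46.25
ee_pos: [0.4601, 0.3644, 0.0741]
tcp_rot: [3.142, 0.001, 3.125]
wrist_force: [-2.5, 0.0, 6.0]
width: 0.0088
gripper_force: 76.6
```

>>> drive_tool([
  [1,[0,0,0],[0,0,0]],
  [0,[0,0,0],[0,0,0]],
  [0,[0,0,0],[0,0,0]],
  [0,[0,0,0],[0,0,0]],
  [0,[0,0,0],[0,0,0]],
  [1,[0,0,0],[0,0,0]],
  [1,[0,0,0],[0,0,0]],
  [1,[0,0,0],[0,0,0]],
])

```text
time_s: 47.05
ee_pos: [0.4608, 0.3645, 0.074]
tcp_rot: [3.141, 0.002, 3.129]
wrist_force: [-0.6, -0.6, 3.0]
width: 0.0089
gripper_force: 74.6
```

```bash
python3 - <<'E'
from go import *
o=robot.get_obs();print(o['ee_pos'],o['tcp_rot'],o['qpos'].round(2),o['ft_torque'],o['wrist_force'],o['width'])
E
```

```text
[0.46076631 0.3644985  0.07402641] [3.14133590e+00 2.31858434e-03 3.12870529e+00] [ 0.54  0.54 -0.3   0.73 -0.    0.56] [-0.11943524  0.17933608 -0.07896368] [-0.56508051 -0.64562631  3.04452623] 0.008865345528444136
```

>>> drive_tool([
  [1,[0,0,0],[0,0,0.1]],
  [1,[0,0,0],[0,0,0.1]],
  [1,[0,0,0],[0,0,0.1]],
  [1,[0,0,0],[0,0,0.1]],
  [1,[0,0,0],[0,0,0.1]],
  [1,[0,0,0],[0,0,0.1]],
  [1,[0,0,0],[0,0,0.1]],
  [1,[0,0,0],[0,0,0.1]],
])

```text
time_s: 47.85
ee_pos: [0.4606, 0.3642, 0.074]
tcp_rot: [3.14, 0.002, 2.325]
wrist_force: [-0.7, -0.6, 3.5]
width: 0.0091
gripper_force: 74.7
```

>>> drive_tool([
  [1,[0,0,0],[0,0,0.1]],
  [1,[0,0,0],[0,0,0.1]],
  [1,[0,0,0],[0,0,0.1]],
  [1,[0,0,0],[0,0,0.1]],
  [1,[0,0,0],[0,0,0.1]],
  [1,[0,0,0],[0,0,0.05]],
  [1,[0,0,0],[0,0,0]],
  [1,[0,0,0],[0,0,0]],
])

```text
time_s: 48.65
ee_pos: [0.4604, 0.3641, 0.074]
tcp_rot: [3.14, 0.001, 1.78]
wrist_force: [-2.6, -1.9, 5.7]
width: 0.0091
gripper_force: 74.9
```

```bash
cat > s.py <<'E'
from go import *
o=robot.get_obs();print(o['time_s'],o['ee_pos'],o['tcp_rot'],o['qpos'].round(2),o['ft_torque'],o['wrist_force'],o['width'])
E
python3 s.py
```

```text
48.65 [0.4603648  0.36410816 0.0740131 ] [3.14002048e+00 8.89854039e-04 1.77953986e+00] [ 0.54  0.54 -0.3   0.73 -0.    1.91] [-0.43329839  0.51919909 -0.07961851] [-2.63674608 -1.88041746  5.66325893] 0.009051437274147707
```

>>> drive_tool([
  [1,[0,0,0],[0,0,0.04]],
  [1,[0,0,0],[0,0,0.04]],
  [1,[0,0,0],[0,0,0.04]],
  [1,[0,0,0],[0,0,0.03]],
  [1,[0,0,0],[0,0,0]],
  [1,[0,0,0],[0,0,0]],
  [1,[0,0,0],[0,0,0]],
  [1,[0,0,0],[0,0,0]],
])

```text
time_s: 49.45
ee_pos: [0.4603, 0.3641, 0.074]
tcp_rot: [3.14, 0.001, 1.63]
wrist_force: [-1.6, -1.8, 6.5]
width: 0.0091
gripper_force: 75.0
```

```bash
python3 s.py
```

```text
49.45 [0.46028152 0.36410137 0.07402388] [3.14004966e+00 6.16220381e-04 1.62960191e+00] [ 0.54  0.54 -0.3   0.73 -0.    2.06] [-0.4028298   0.56153474 -0.07866069] [-1.60036912 -1.78458169  6.51490595] 0.009120189625804416
```

>>> drive_tool([
  [1,[0,0,0],[0,0,0.02]],
  [1,[0,0,0],[0,0,0.02]],
  [1,[0,0,0],[0,0,0.02]],
  [1,[0,0,0],[0,0,0.02]],
  [1,[0,0,0],[0,0,0.02]],
  [1,[0,0,0],[0,0,0.02]],
  [1,[0,0,0],[0,0,0.02]],
  [1,[0,0,0],[0,0,0.02]],
])

```text
time_s: 50.25
ee_pos: [0.4603, 0.3642, 0.0741]
tcp_rot: [3.139, 0.001, 1.475]
wrist_force: [-1.4, -4.2, 6.3]
width: 0.0088
gripper_force: 106.2
```

```bash
python3 s.py
```

```text
50.25 [0.46030261 0.3641691  0.07413839] [3.13940041e+00 8.31924097e-04 1.47456755e+00] [ 0.54  0.54 -0.3   0.73 -0.    2.21] [-0.56634265  0.4741446   2.08579128] [-1.39674955 -4.18266805  6.32437795] 0.008761800979008177
```

Torque jumped to 2.1 N m, so the key is on its stop. I open without turning back, rise and move clear.

>>> drive_tool([
  [-0.2,[0,0,0],[0,0,0]],
  [-1,[0,0,0],[0,0,0]],
  [-1,[0,0,0],[0,0,0]],
  [-1,[0,0,0],[0,0,0]],
  [-1,[0,0,0],[0,0,0]],
  [-1,[0,0,-30],[0,0,0]],
  [-1,[0,0,-40],[0,0,0]],
  [-1,[0,0,-40],[0,0,0]],
])

```text
time_s: 51.05
ee_pos: [0.4599, 0.364, 0.1842]
tcp_rot: [3.141, 0.001, 1.469]
wrist_force: [0.8, 0.6, -0.1]
width: 0.0856
gripper_force: 0.0
```

>>> drive_tool([
  [-1,[-30,-10,0],[0,0,0]],
  [-1,[-30,-10,0],[0,0,0]],
  [-1,[-30,-10,0],[0,0,0]],
  [-1,[-30,-10,0],[0,0,0]],
  [-1,[-30,-10,0],[0,0,0]],
  [-1,[-30,-10,0],[0,0,0]],
  [-1,[-30,0,0],[0,0,0]],
  [-1,[0,0,0],[0,0,0]],
])

```text
time_s: 51.85
ee_pos: [0.3783, 0.1592, 0.1835]
tcp_rot: [3.14, 0.001, 1.465]
wrist_force: [-0.4, 0.4, 0.3]
width: 0.0855
gripper_force: 0.0
```

```bash
python3 s.py; python3 - <<'E'
from h import *
a=robot.snapshot("top"); b=robot.snapshot("scene"); cv2.imwrite("pics/fraw.png",a)
r=lambda im,w,h:cv2.resize(im,(w,h),interpolation=cv2.INTER_CUBIC)
top=np.hstack([r(a[220:290,85:155],400,300),r(b[150:285,150:330],400,300)])
bot=np.hstack([r(a[165:255,160:280],400,300),r(b[80:170,270:390],400,300)])
cv2.imwrite("pics/p10.png",np.vstack([top,bot]))
E
```

```text
51.85 [0.37832384 0.15924772 0.18346809] [3.14006088e+00 9.62831344e-04 1.46512563e+00] [ 0.22  0.11 -0.6   0.85 -0.    1.9 ] [ 0.02027642  0.04536978 -0.02897657] [-0.37950203  0.35700469  0.27731663] 0.08546519892673322
```

View pics/p10.png

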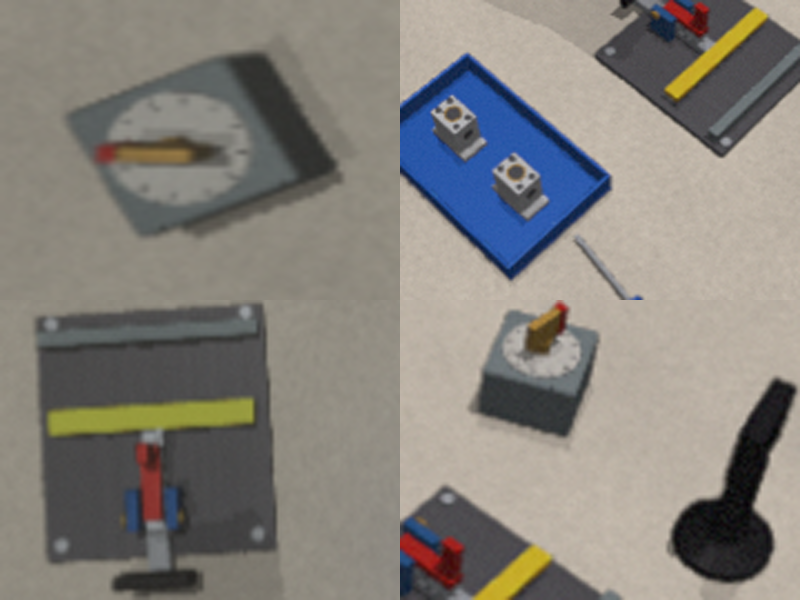

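Last picture: the key's red end points to world +y, which with the timer at 28° reads q ≈ 5.2, fully wound. The bar is home and the pawl down, and both blocks stand upright in the tray.

```bash
python3 -c "
from workcell import robot
print(robot.sign_off())"
```

```text
the job is handed in; nothing more can be done
None
```

The job is handed in at 52 s: both blocks present stand upright in the tray, the bar is home with the pawl lowered onto it, and the key is wound to its stop.

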